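# Press a sample cell's cover home with bench locking pliers

## Robot

A 7-joint arm with a two-finger parallel gripper is mounted at the origin on the work surface. World frame = base frame: x ahead of the robot, y to its left, z up, the work surface at z = 0. Lengths are in m, angles in rad, forces in N, time in s.
With the tool pointing down it reaches from about 0.35 to 0.9 m from the base axis. Payload 8.1 kg.
Tool frame: the origin (TCP) lies at the very end of the fingers, on their centre line; the grasp point (between the pads) lies 19 mm behind it; x points along the fingers, y is the direction in which the jaws open and shut, and the axes are right-handed (so a half turn about x gives the same grasp; the last joint's range is limited). The gripper opens to 92 mm and grips with 3 to 60 N. Pads are 19 mm wide; open, the fingers measure 130 mm over their backs; the gripper's body (75 mm by 190 mm) begins 47 mm behind the grasp point.
Start: joints at [1.087, 0.434, 0.025, 1.573, -0.012, 1.134, -0.075], TCP at [0.232, -0.58, 0.227] pointing down, gripper open.
Joint ranges: [-2.62, 2.62], [-0.44, 2.09], [-1.27, 1.32], [0.08, 2.57], [-1.32, 4.46], [0.12, 2], [-2.74, 2.74]. Speed limits (rad/s): [2.22, 2.22, 3.01, 3.01, 3.14, 3.14, 3.14].

## Interface

Orientations are given as a rotation vector (axis times angle).
In Python, from cell import arm gives the robot as it stands.
- The arm moves only by the tool servo_tool, never from a script. Its argument "plan" is a list of rows, each a list of 2 entries, a list of its own where there are three numbers: the shift along the world's x, y, z in cm, then the turn, a rotation vector about the world's x, y, z in degrees. A call has 1 to 12 rows; each row is the pose to reach, as a shift and turn from the pose measured when the call began; what a row does not reach only later rows make up. A row lasts 1/10 s, in which the tool goes at most 50 mm and 8.59 degrees, less where a joint would pass 70% of its speed; a pose out of reach is approached as far as the arm can. A call with a gripper value outside its range is refused whole. "grip" is the opening, from 0 (shut) to 1 (fully open), set as the call begins (left out, the last holds). The fingers move at their own pace and stop on an object; "squeeze" is the grip in N (left out, the last holds). Time passes only in rows, so rows that repeat a pose let the fingers close. It gives the time, the measured TCP pose, the force and the opening at its end, in the units of the state.
- arm.observe(): the state, without advancing time (a new reading comes with each control period).
- arm.get_image(name): name is "scene" or "top" or "wrist"; returns a dict with "frame" (400x640x3 uint8, blue, green, red), "fx", "fy", "cx", "cy" (pixels), "position" and "rotation" of the camera in the world. Camera axes: x right, y down, z forward; pixel columns grow to the right and rows downward; lengths in m; the calibration is good to about 2 mm. The wrist camera is an equidistant fisheye: a pixel r from the principal point sees the ray r / f radians off the axis. A picture is of the moment at which its call begins. There is no depth.
- arm.sign_off(): hands the job in, once; it reports no verdict.
Trained networks look in a picture, given as the dict that the camera call returned (one of the last four; its "shot" number tells which), for a name from the list of things; names that differ only in an ending like _2 or _b are one class to them, and where a whole thing is asked for, a point or a joint stands for the part that bears it (a point fixed in the world has none). Each returns a list of dicts, best first, with "score" (0 to 1); they miss things now and then, are a little off and sometimes report something else, mostly with a low value. They report only what shows in the picture. A call takes as long as a camera call. They do not tell look-alikes from the thing itself.
- arm.search_frame(picture, query): "at" ([column, row] in pixels, amid what is visible of it).
- arm.trace(picture, query): "pixels" (400x640 bool, what is visible of it) and "at" ([column, row] in pixels, amid what is visible of it).
The state is a dict: "clock": time; "joints": joint angles; "dq": joint speeds; "joint_efforts": joint torques, N m; "position": TCP position; "ee_rot": TCP orientation; "force": force on the tool from outside, world axes, zero at the start; "ft_torque": the same for the moment, N m; "width": opening from 0.0 (shut) to 1.0 (fully open).
Only numpy, scipy, OpenCV 4.12 (cv2) and the standard library are available. Lean on these libraries where they do the work, as an engineer would, in place of code of your own. Each camera call takes 0.05 s, during which the arm holds its last target.

## Task

Squeeze the two cream handles of the bench locking pliers together, firmly but with no more than about 20 N on each handle, until they go over centre against their stop and press the sample cell's green cover fully home; let go and see that they stay locked for a moment. Then pull the blue release lever gently back towards the handle ends until the handles spring open, and let go of it, leaving the cell in its nest and the other things undisturbed.

Things in the scene. Friction and masses are not known exactly. Their poses are not given: they have to be found in the camera images.
- press: Locking pliers lying level, bolted to the bench on a grey plate (360 x 130 x 12 mm). Origin on the bench, midway under the two handle pivots; x from handles to jaws, z up, y across. The handles run towards -x, to x -175 mm, at heights 59 to 85 mm, only the plate below. Head x -5 to 70, 85 mm tall; fixed jaw x 145 to 165, 95 mm tall; two lever posts at x -45, y +-36, 100 mm tall.
- squeeze_point (a point): Fixed point midway between the cream grips (x -125, y 0, z 72 mm of press, same axes): squeeze here along y. Each grip is 12 mm thick, z 59 to 85 mm; here they measure 68 mm over the outsides when open, 36 mm when locked. The handles are geared together, so the load may lie on one or both.
- handle_left (a joint): Left handle's angle from open, rad; the right one moves equally. Dead centre 0.115, stop (locked) 0.13; before centre a spring returns it to 0. At the squeeze point each of two fingers meets about 4 N at first, 10 to 13 N midway, then less, and it snaps to the stop (one finger alone: twice that). Over 50 N of finger forces on the pliers, both added, damages them.
- lever_top (a point): Point on the blue release lever 70 mm above its pivot; at rest 165 mm above the bench. Its paddle is 26 mm wide (y), 8 mm thick (x), upright, blue from 117 to 165 mm above the bench. Pivot 95 mm above the bench at x -45 mm of press; pulled, the top swings to -x of press (the handle ends).
- release (a joint): Release lever's angle, rad: 0 at rest (upright), 0.5 at its hard stop, top pulled towards the handle ends; spring-returned. Locked handles spring open at 0.1 to 0.25 and the lever then goes slack; the pull on the paddle is 2 to 15 N. Over 40 N of finger forces on it, both added (as on the hard stop), damages it.
- cell_center (a point): Centre of the loose grey sample cell (40 x 38 x 52 mm, z up), standing in the nest on a pedestal 45 mm above the bench between ram and fixed jaw; axes as press within a few degrees.
- cover (a joint): Travel of the cell's green cover (on its side facing the ram) in m: 0 is 5 mm proud, 0.005 is fully home. It stays where it is pushed.
- reagent: Amber bottle with black cap, 60 mm across, 140 mm tall, origin under its base. Bystander.
- salt_jar: White jar with blue lid, 72 mm across, 75 mm tall, origin under its base. Bystander.
- dish: White dish, 90 mm across, 35 mm tall, origin under its base. Bystander.
Not all that is in view belongs to the job. There is more than one size of the part that bears cell_center; the job needs the smaller.

How it is judged:
On the way, in this order (a step that is already met when the one before it is completed fails the run):
1. handles locked past centre on their own, hands off, cover fully home (value of joint handle_left above 0.122 rad and value of joint cover above 0.0042 m and contact force between each of the arm, the fingers and press below 0.5 N), for 0.5 s.
2. handles opened while the release lever is pulled (value of joint release above 0.06 rad and value of joint handle_left below 0.08 rad).
At the end, for the whole second after the job is handed in: Handles sprung open (within 0.02 rad), release lever back at rest (within 0.05 rad), cover home within 0.8 mm, the cell upright (within 0.1 rad), at rest and within about 8 mm of the middle of its nest (value of joint handle_left below 0.02 rad and value of joint release below 0.05 rad and value of joint cover above 0.0042 m and x of cell_center in the frame of press between 0.115 and 0.132 m and y of cell_center in the frame of press between -0.008 and 0.008 m and angle between cell_center's own z axis and vertical below 0.1 rad and linear speed of cell below 0.02 m/s); the robot touches nothing.
It fails at once if more than 50 N in all between fingers and pliers (contact force between the fingers and press above 50 N).
It fails at once if more than 40 N in all between fingers and the pulled release lever (value of joint release above 0.1 rad and contact force between the fingers and press above 40 N).
It fails at once if a bystander moved more than 20 mm or tipped (distance of any of reagent, salt_jar, dish from where it was at the start of the episode above 0.02 m or angle between any of reagent, salt_jar, dish's own z axis and vertical above 0.3 rad).
It also fails if it takes over 61 s, if anything falls off the work surface, if the arm or the gripper's body presses on something with over 40 N, if the wrist force passes 120 N, or if a joint passes its speed limit or range.

## Working session

There is one attempt and no reset: what is moved stays moved. The work goes in short steps, Python scripts to look and compute and a tool call to move; the robot and the scene stay as the last step left them, time stands still between calls to the robot, and variables do not carry over. Pictures are saved under pics/ and viewed, and the job is handed in when it is done.

Besides the shell and the picture viewer there is one more tool, called after "Call:" by a JSON object that holds its "api" and its "payload". servo_tool: Moves the arm, as the interface text tells. Its arguments: {"type":"object","properties":{"plan":{"type":"array","items":{"type":"array"}},"grip":{"type":"number"},"squeeze":{"type":"number"}},"required":["plan"]}

```bash
mkdir -p pics; ls; python3 - <<'E'
from cell import arm
import cv2,numpy as np
print(arm.observe())
for n in ["scene","top","wrist"]:
    p=arm.get_image(n); cv2.imwrite(f"pics/{n}0.png",p["frame"])
    print(n,{k:(np.round(v,4).tolist() if not isinstance(v,(int,float)) else v) for k,v in p.items() if k!="frame"})
E
```

```text
pics
{'clock': 0.0, 'joints': array([ 1.08738827,  0.43518856,  0.0249432 ,  1.5740838 , -0.0115834 ,
        1.13401184, -0.07512657]), 'dq': array([-0.0006443 , -0.00102577,  0.00172593, -0.00106291, -0.0017404 ,
        0.00094905,  0.0005992 ]), 'joint_efforts': array([-1.50743203e-03, -6.67852664e+01,  9.85144414e-01, -3.14457858e+01,
       -6.03850395e-02,  4.28430992e-02,  1.58295434e-04]), 'position': array([ 0.23206272, -0.57977155,  0.22597117]), 'ee_rot': array([ 2.01320011,  0.38956539, -2.01408463]), 'force': array([-0.95350753,  0.52029423,  0.00620677]), 'ft_torque': array([ 0.01758809,  0.02491516, -0.00100123]), 'width': 0.9999381021946513}
scene {'fx': 517.0979185076753, 'fy': 517.0979185076753, 'cx': 314.07357731038206, 'cy': 197.9219970452945, 'position': [1.2859, -0.1667, 1.2171], 'rotation': [-2.1045, -1.6324, 0.4534], 'shot': 1}
top {'fx': 482.9998534169377, 'fy': 482.9998534169377, 'cx': 325.99942859130647, 'cy': 204.75887901538272, 'position': [0.5549, -0.0003, 1.662], 'rotation': [-2.2195, 2.1891, -0.0779], 'shot': 2}
wrist {'fx': 309.70691628693146, 'fy': 309.70691628693146, 'cx': 317.84564738245916, 'cy': 197.5714540618365, 'position': [0.3018, -0.551, 0.3841], 'rotation': [2.403, -1.627, -0.2305], 'shot': 3}
```

View pics/scene0.png

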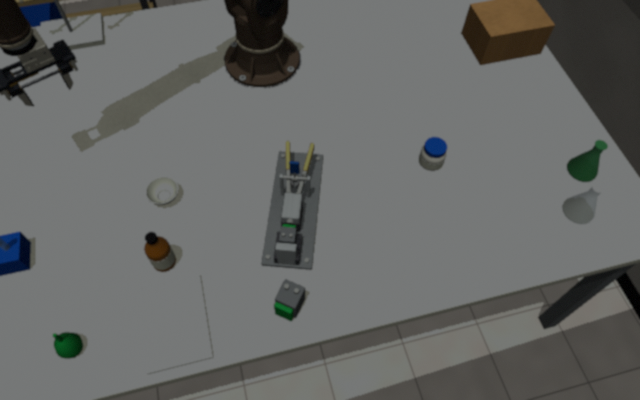

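View pics/top0.png

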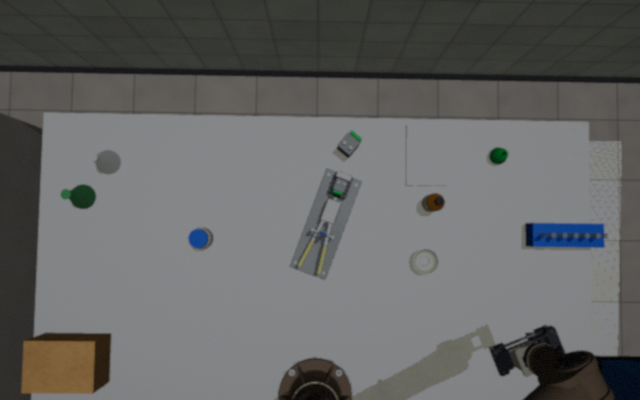

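View pics/wrist0.png

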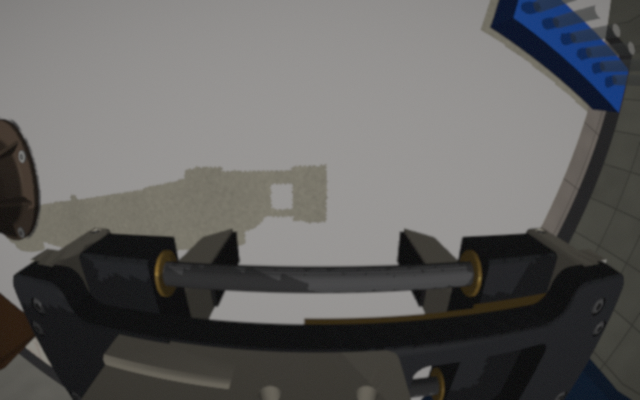

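The top view shows the pliers at (325,225), with one cell in the nest at (340,187). A look-alike cell lies loose at (348,143). The bystanders are the bottle (433,202), dish (424,261) and jar (200,238). Next I'll measure the press pose.

```bash
cat > h.py <<'E'
import numpy as np,cv2
from scipy.spatial.transform import Rotation as R
def ray(p,uv):
    d=np.array([(uv[0]-p["cx"])/p["fx"],(uv[1]-p["cy"])/p["fy"],1.0])
    return R.from_rotvec(p["rotation"]).apply(d)
def atz(p,uv,z):
    d=ray(p,uv); c=np.array(p["position"]); return c+d*(z-c[2])/d[2]
def proj(p,X,fish=False):
    x=R.from_rotvec(p["rotation"]).inv().apply(np.atleast_2d(X)-p["position"])
    if fish:
        r=np.hypot(x[:,0],x[:,1]); th=np.arctan2(r,x[:,2])
        return np.c_[p["cx"]+p["fx"]*th*x[:,0]/r,p["cy"]+p["fy"]*th*x[:,1]/r]
    return np.c_[p["cx"]+p["fx"]*x[:,0]/x[:,2],p["cy"]+p["fy"]*x[:,1]/x[:,2]]
def P(o,yaw,X): # press->world
    X=np.atleast_2d(X); c,s=np.cos(yaw),np.sin(yaw)
    return X@np.array([[c,s,0],[-s,c,0],[0,0,1]])+np.array([o[0],o[1],0])
E
python3 - <<'E'
from cell import arm
from h import *
for n,(cx,cy) in {"top":(326,205),"scene":(294,220)}.items():
    p=arm.get_image(n); f=p["frame"]
    for q in ["press","cell_center","lever_top","cover","reagent","salt_jar","dish"]:
        r=arm.trace(p,q)
        print(n,q,[(round(d["score"],2),np.round(d["at"]).tolist(),int(d["pixels"].sum())) for d in r[:3]])
        if q=="press" and r:
            m=r[0]["pixels"].astype(np.uint8)
            c=max(cv2.findContours(m,0,2)[0],key=cv2.contourArea)
            b=cv2.boxPoints(cv2.minAreaRect(c)); print("box",b.tolist(),[atz(p,u,0.012).round(4).tolist() for u in b])
    c=f[cy-85:cy+90,cx-75:cx+75]
    cv2.imwrite(f"pics/{n}_crop.png",cv2.resize(c,None,fx=3.4,fy=3.4,interpolation=2))
E
```

```text
top press [(0.63, [321.0, 226.0], 3898)]
box [[287.8722229003906, 266.16497802734375], [325.7816467285156, 165.62261962890625], [362.5969543457031, 179.5037841796875], [324.6875305175781, 280.046142578125]] [[0.4301, 0.0957, 0.012], [0.7752, -0.0284, 0.012], [0.7293, -0.1555, 0.012], [0.3847, -0.0299, 0.012]]
top cell_center [(0.76, [349.0, 144.0], 407), (0.61, [200.0, 236.0], 451), (0.44, [337.0, 186.0], 164)]
top lever_top []
top cover [(0.5, [352.0, 132.0], 28)]
top reagent [(0.54, [434.0, 201.0], 379)]
top salt_jar []
top dish [(0.67, [424.0, 261.0], 542)]
scene press [(0.72, [295.0, 206.0], 5385)]
box [[261.4554138183594, 264.4455261230469], [273.9900817871094, 139.0989990234375], [325.3762512207031, 144.23760986328125], [312.8415832519531, 269.5841369628906]] [[0.728, -0.1495, 0.012], [0.3432, -0.0338, 0.012], [0.3986, 0.1079, 0.012], [0.7739, -0.0268, 0.012]]
scene cell_center [(0.89, [290.0, 232.0], 304), (0.61, [289.0, 300.0], 942)]
scene lever_top [(0.59, [294.0, 170.0], 165), (0.49, [162.0, 194.0], 737)]
scene cover [(0.82, [289.0, 310.0], 240)]
scene reagent [(0.69, [159.0, 251.0], 859)]
scene salt_jar [(0.87, [433.0, 151.0], 745)]
scene dish []
```

View pics/top_crop.png

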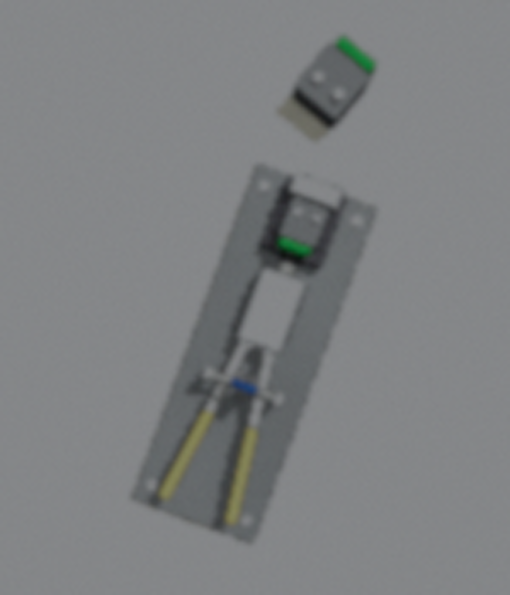

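View pics/scene_crop.png

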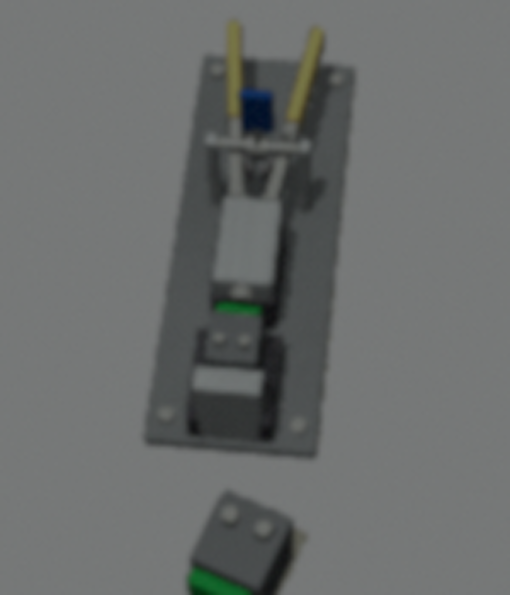

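```bash
cat > fit.py <<'E'
from cell import arm
from h import *
from scipy.optimize import least_squares
pt=arm.get_image("top"); ps=arm.get_image("scene")
def T(u):return np.array(u)/3.4+[251,120]-0.35
def S(u):return np.array(u)/3.4+[219,135]-0.35
# plate corners in order far-left, far-right, near-right, near-left
top=[(258,163),(377,208),(252,543),(132,497)]
sc=[(145,442),(316,457),(355,68),(207,57)]
sgn=[(1,1),(1,-1),(-1,-1),(-1,1)]
def res(v,full=False):
    o,yaw,dx=v[:2],v[2],v[3]; r=[]
    for i,(a,b) in enumerate(sgn):
        X=P(o,yaw,[dx+.18*a,.065*b,.012])
        r.append(proj(pt,X)[0]-T(top[i])); r.append(proj(ps,X)[0]-S(sc[i] if i<2 else sc[i]))
    for cam,f,u,X in [(ps,S,(229,390),(.165,0,.095)),(ps,S,(231,369),(.145,0,.095)),(pt,T,(209,373),(-.045,.036,.1)),(pt,T,(278,399),(-.045,-.036,.1)),
        (ps,S,(211,139),(-.045,-.036,.1)),(ps,S,(305,146),(-.045,.036,.1)),(ps,S,(256,92),(-.045,0,.165))]:
        r.append(proj(cam,P(o,yaw,X))[0]-f(u))
    return np.array(r) if full else np.ravel(r)
# scene: jaw end at bottom; left/right check
s=least_squares(res,[.56,-.03,-.347,0],loss='soft_l1')
print(s.x.round(4)); print(res(s.x,True).round(1).tolist())
o,yaw=s.x[:2],s.x[2]
for n,X in dict(sq=(-.125,0,.072),lev=(-.045,0,.165),cell=(.1235,0,.071)).items(): print(n,P(o,yaw,X)[0].round(4))
E
python3 fit.py
```

```text
[ 0.5874 -0.0328 -0.3357 -0.0098]
[[-1.0, -0.3], [50.9, 3.4], [-0.5, -0.6], [-50.5, -5.0], [0.5, 0.1], [-45.2, -4.2], [-0.2, 0.5], [43.1, 2.2], [-0.5, 0.5], [-0.1, -0.8], [-0.5, -0.3], [0.2, -0.3], [-0.1, -0.2], [-0.2, -0.2], [-0.2, 0.1]]
sq [0.4694 0.0084 0.072 ]
lev [ 0.5449 -0.018   0.165 ]
cell [ 0.704  -0.0735  0.071 ]
```

```bash
sed -i 's/^sc=.*/sc=[(316,457),(145,442),(207,57),(355,68)]/' fit.py; python3 fit.py
python3 - <<'E'
from h import *
print(R.from_rotvec([2.0132,.38957,-2.01408]).as_matrix().round(3))
E
```

```text
[ 0.5875 -0.0325 -0.3418 -0.0083]
[[-0.7, -0.8], [0.2, -0.3], [-0.2, -0.8], [-0.6, -0.2], [0.1, -0.4], [-1.2, -0.6], [-0.5, -0.2], [0.0, -0.4], [-0.7, 0.4], [-0.4, -0.8], [-0.6, -0.4], [-0.0, -0.3], [0.2, -0.2], [0.0, -0.1], [0.1, 0.1]]
sq [0.4698 0.0094 0.072 ]
lev [ 0.5451 -0.0174  0.165 ]
cell [ 0.7039 -0.0739  0.071 ]
[[-0.001  0.372 -0.928]
 [ 0.001 -0.928 -0.372]
 [-1.    -0.002  0.   ]]
```

The nest cell is visibly smaller than the loose one at (348,143), so the right one is already in place. The fit residuals are about 1 px. I'll move above the squeeze point and turn +138.6° about z, so the jaws lie along the press y axis and the camera is away from the lever.

Call:
{"api": "servo_tool", "payload": {"plan": [[[1,2,1],[0,0,6]],[[2,5,2],[0,0,14]],[[4,9,3],[0,0,22]],[[5,13,4],[0,0,30]],[[7,17,4],[0,0,38]],[[9,21,4],[0,0,46]],[[10,25,4],[0,0,54]],[[12,29,4],[0,0,62]],[[13,33,4],[0,0,70]],[[15,37,4],[0,0,78]],[[16,40,4],[0,0,86]],[[17,42,4],[0,0,92]]], "grip": 1, "squeeze": 3}}

```text
clock: 2.35
position: [0.4028, -0.1577, 0.2671]
ee_rot: [0.892, 1.38, -0.891]
force: [-0.3, 0.3, -0.1]
width: 1.001
```

```bash
cat > goal.py <<'E'
from cell import arm
from h import *
o=np.array([0.5875,-0.0325]); yaw=-0.3418
def report(X):
    s=arm.observe(); M=R.from_rotvec(s["ee_rot"])
    px=np.array([np.cos(yaw),np.sin(yaw),0]); py=np.array([-np.sin(yaw),np.cos(yaw),0])
    T=R.from_matrix(np.c_[[0,0,-1],py,np.cross([0,0,-1],py)])
    print("shift cm",((P(o,yaw,X)[0]-s["position"])*100).round(2),"turn deg",np.degrees((T*M.inv()).as_rotvec()).round(2))
    print("t",round(s["clock"],2),"tcp in press mm",((s["position"]-[o[0],o[1],0])@np.c_[px,py,[0,0,1]]*1000).round(1),"F press",(s["force"]@np.c_[px,py,[0,0,1]]).round(2),"w mm",round(s["width"]*92,2),"q",s["joints"].round(2))
E
python3 -c "
from goal import *
report([-.125,0,.2])"
```

```text
shift cm [ 6.7  16.71 -6.71] turn deg [-1.000e-02  4.000e-02  4.614e+01]
t 2.35 tcp in press mm [-132.1 -179.9  267.1] F press [-0.34  0.22 -0.08] w mm 92.08 q [ 0.71  0.12 -0.5   1.92  0.06  1.12  0.61]
```

Call:
{"api": "servo_tool", "payload": {"plan": [[[1,2,0],[0,0,8]],[[2,5,0],[0,0,16]],[[3,8,-1],[0,0,24]],[[4,11,-2],[0,0,32]],[[5.5,14,-3],[0,0,39]],[[6.7,16.7,-4],[0,0,46]],[[6.7,16.7,-5],[0,0,46.1]],[[6.7,16.7,-5],[0,0,46.1]]]}}

```text
clock: 3.15
position: [0.4689, 0.0093, 0.2159]
ee_rot: [0.269, 1.556, -0.269]
force: [0.6, -1.1, -0.2]
width: 1.006
```

```bash
python3 - <<'E'
from goal import *
report([-.125,0,.056])
p=arm.get_image("wrist"); f=p["frame"].copy()
for X in [(-.175,.055,.085),(-.125,.034,.085),(-.125,-.034,.085),(-.125,0,.072),(-.045,0,.165),(-.045,.036,.1),(-.045,-.036,.1),(-.188,.065,.012),(-.188,-.065,.012)]:
    u=proj(p,P(o,yaw,X),True)[0]; print(X,u.round()); cv2.circle(f,tuple(int(a) for a in u.round()),3,(0,0,255),1)
cv2.imwrite("pics/w1.png",f)
p=arm.get_image("scene"); f=p["frame"]; cv2.imwrite("pics/s1.png",cv2.resize(f[70:300,180:400],None,fx=2.5,fy=2.5))
E
```

```text
shift cm [ 8.000e-02  1.000e-02 -1.599e+01] turn deg [-0.02 -0.11  0.03]
t 3.15 tcp in press mm [-125.7   -0.3  215.9] F press [ 0.9  -0.8  -0.24] w mm 92.54 q [ 0.45  0.28 -0.71  1.91  0.21  1.03  0.88]
(-0.175, 0.055, 0.085) [375. 139.]
(-0.125, 0.034, 0.085) [352. 190.]
(-0.125, -0.034, 0.085) [282. 190.]
(-0.125, 0, 0.072) [317. 187.]
(-0.045, 0, 0.165) [317. 309.]
(-0.045, 0.036, 0.1) [352. 270.]
(-0.045, -0.036, 0.1) [281. 270.]
(-0.188, 0.065, 0.012) [372. 122.]
(-0.188, -0.065, 0.012) [261. 122.]
```

View pics/w1.png

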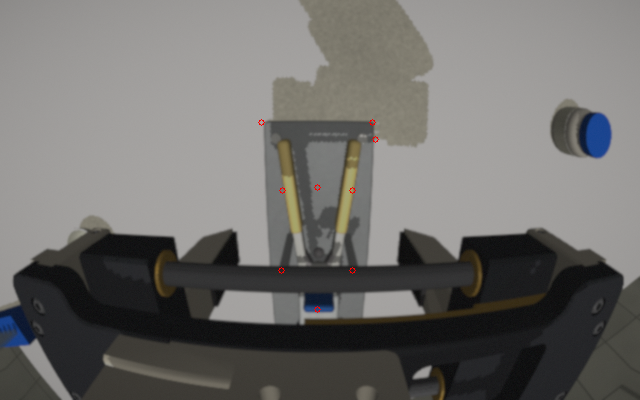

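View pics/s1.png

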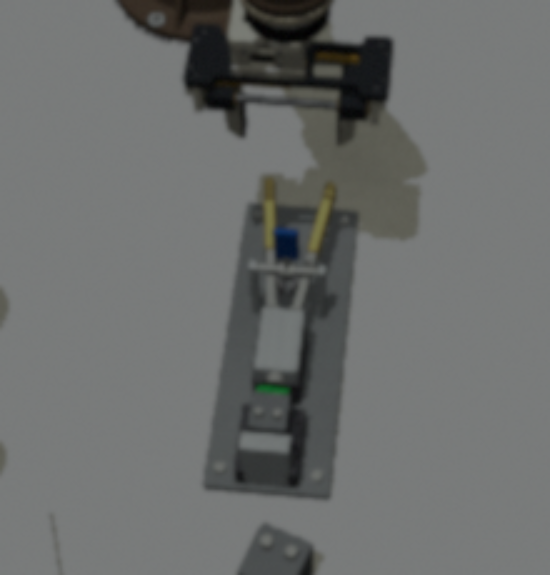

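```bash
python3 - <<'E'
from goal import *
f=cv2.imread("pics/w1.png").astype(int); g=f
p=arm.get_image("wrist"); f=p["frame"].astype(int)
for r in (160,175,190,205,215):
    m=np.where((f[r,:,2]-f[r,:,0]>25))[0]; m=m[(m>260)&(m<380)]
    L=m[m<318];Rr=m[m>318]; print(r,L.min(),L.max(),Rr.min(),Rr.max(),"mid",(L.min()+Rr.max())/2)
print(proj(p,P(o,yaw,[(-.125,0,.085),(-.150,0,.085)]),True))
m=(f[:,:,0]-f[:,:,2]>60); ys,xs=np.where(m[280:320,290:350]); print("blue x",xs.min()+290,xs.max()+290,xs.mean()+290,"pred",proj(p,P(o,yaw,[(-.045,0,.16)]),True))
E
```

```text
160 281 293 347 358 mid 319.5
175 283 295 344 357 mid 320.0
190 285 297 342 354 mid 319.5
205 288 300 340 352 mid 320.0
215 290 301 338 350 mid 320.0
[[317.61964036 188.58707848]
 [317.52031001 163.07331596]]
blue x 307 333 320.0984848484849 pred [[317.92099074 303.63721845]]
```

Call:
{"api": "servo_tool", "payload": {"plan": [[[0.1,0.1,-2],[0,0,0]],[[0.13,0.15,-5],[0,0,0]],[[0.13,0.15,-8],[0,0,0]],[[0.13,0.15,-11],[0,0,0]],[[0.13,0.15,-13],[0,0,0]],[[0.13,0.15,-15],[0,-0.1,0]],[[0.13,0.15,-16],[0,-0.1,0]],[[0.13,0.15,-16.1],[0,-0.1,0]],[[0.13,0.15,-16.1],[0,-0.1,0]]]}}

```text
clock: 4.2
position: [0.4714, 0.0092, 0.057]
ee_rot: [0.271, 1.551, -0.272]
force: [0.4, 0.5, 0.1]
width: 0.999
```

```bash
python3 -c "
from goal import *
report([-.125,0,.055])"
```

```text
shift cm [-0.16  0.02 -0.2 ] turn deg [0.03 0.17 0.25]
t 4.2 tcp in press mm [-123.4    0.4   57. ] F press [0.2  0.58 0.14] w mm 91.94 q [ 0.32  0.49 -0.59  2.09  0.44  0.68  0.66]
```

Call:
{"api": "servo_tool", "payload": {"plan": [[[-0.1,0.1,-0.1],[0,0.1,0.2]],[[-0.1,0.1,-0.1],[0,0.1,0.2]],[[-0.1,0.1,-0.1],[0,0.1,0.2]],[[-0.1,0.1,-0.1],[0,0.1,0.2]],[[-0.1,0.1,-0.1],[0,0.1,0.2]],[[-0.1,0.1,-0.1],[0,0.1,0.2]]], "grip": 0.7, "squeeze": 3}}

```text
clock: 4.8
position: [0.4705, 0.0099, 0.0563]
ee_rot: [0.268, 1.552, -0.27]
force: [-0.1, -2.4, 4.4]
width: 0.76
```

```bash
python3 -c "
from goal import *
report([-.125,0,.055])"
```

```text
shift cm [-0.08 -0.05 -0.13] turn deg [0.06 0.1  0.06]
t 4.8 tcp in press mm [-124.4    0.7   56.3] F press [ 0.72 -2.33  4.4 ] w mm 69.94 q [ 0.32  0.49 -0.59  2.09  0.44  0.68  0.66]
```

Call:
{"api": "servo_tool", "payload": {"plan": [[[-0.02,-0.05,0],[0,0,0]],[[-0.03,-0.1,0],[0,0,0]],[[-0.03,-0.1,0],[0,0,0]],[[-0.03,-0.1,0],[0,0,0]],[[-0.03,-0.1,0],[0,0,0]]]}}

```text
clock: 5.3
position: [0.4705, 0.0097, 0.0563]
ee_rot: [0.269, 1.552, -0.268]
force: [1.0, 4.4, 0.3]
width: 0.762
```

```bash
python3 -c "
from goal import *
report([-.125,0,.055])"
```

```text
shift cm [-0.08 -0.03 -0.13] turn deg [0.   0.13 0.03]
t 5.3 tcp in press mm [-124.4    0.5   56.3] F press [-0.57  4.47  0.25] w mm 70.1 q [ 0.32  0.49 -0.59  2.09  0.44  0.68  0.66]
```

Call:
{"api": "servo_tool", "payload": {"plan": [[[0.01,0.04,0],[0,0,0]],[[0.01,0.04,0],[0,0,0]],[[0.01,0.04,0],[0,0,0]],[[0.01,0.04,0],[0,0,0]],[[0.01,0.04,0],[0,0,0]],[[0.01,0.04,0],[0,0,0]]], "grip": 0.33, "squeeze": 11}}

```text
clock: 5.9
position: [0.4697, 0.0102, 0.0562]
ee_rot: [0.268, 1.553, -0.269]
force: [-3.8, 4.1, 6.2]
width: 0.627
```

```bash
python3 -c "
from goal import *
report([-.125,0,.055])"
```

```text
shift cm [ 0.   -0.08 -0.12] turn deg [0.02 0.04 0.01]
t 5.9 tcp in press mm [-125.3    0.7   56.2] F press [-4.96  2.58  6.15] w mm 57.65 q [ 0.32  0.49 -0.59  2.09  0.44  0.68  0.66]
```

Call:
{"api": "servo_tool", "payload": {"plan": [[[0.01,0.03,0],[0,0,0]],[[0.01,0.03,0],[0,0,0]],[[0.01,0.03,0],[0,0,0]],[[0.01,0.03,0],[0,0,0]],[[0.01,0.03,0],[0,0,0]],[[0.01,0.03,0],[0,0,0]]], "squeeze": 14}}

```text
clock: 6.5
position: [0.4691, 0.0103, 0.0561]
ee_rot: [0.268, 1.554, -0.269]
force: [-4.7, 2.8, 6.0]
width: 0.384
```

```bash
python3 -c "
from goal import *
report([-.125,0,.055])"
```

```text
shift cm [ 0.06 -0.09 -0.11] turn deg [ 0.04 -0.03  0.02]
t 6.5 tcp in press mm [-125.9    0.6   56.1] F press [-5.4   1.05  5.96] w mm 35.3 q [ 0.32  0.49 -0.59  2.09  0.44  0.68  0.66]
```

Call:
{"api": "servo_tool", "payload": {"plan": [[[0,0,0],[0,0,0]],[[0,0,0],[0,0,0]],[[0,0,0],[0,0,0]],[[0,0,0],[0,0,0]]], "squeeze": 17}}

```text
clock: 6.9
position: [0.4691, 0.0103, 0.0561]
ee_rot: [0.268, 1.554, -0.269]
force: [-2.6, 3.1, 4.6]
width: 0.383
```

Call:
{"api": "servo_tool", "payload": {"plan": [[[0,0,0],[0,0,0]],[[0,0,0],[0,0,0]],[[0,0,0],[0,0,0]],[[0,0,0],[0,0,0]],[[0,0,0],[0,0,0]],[[0,0,0],[0,0,0]],[[0,0,0],[0,0,0]],[[0,0,0],[0,0,0]]], "grip": 1}}

```text
clock: 7.7
position: [0.469, 0.0102, 0.0561]
ee_rot: [0.268, 1.555, -0.269]
force: [-0.7, 0.3, -0.1]
width: 0.989
```

```bash
python3 - <<'E'
from goal import *
report([-.125,0,.055])
for n,(a,b,c,d) in {"scene":(120,300,220,380),"wrist":(60,300,160,480)}.items():
    p=arm.get_image(n); cv2.imwrite(f"pics/{n}2.png",cv2.resize(p["frame"][a:b,c:d],None,fx=2.4 if n=="wrist" else 3.2,fy=2.4 if n=="wrist" else 3.2))
E
```

```text
shift cm [ 0.07 -0.08 -0.11] turn deg [ 0.05 -0.03  0.02]
t 7.7 tcp in press mm [-125.9    0.6   56.1] F press [-0.73  0.04 -0.07] w mm 90.98 q [ 0.32  0.49 -0.59  2.09  0.44  0.68  0.66]
```

View pics/scene2.png

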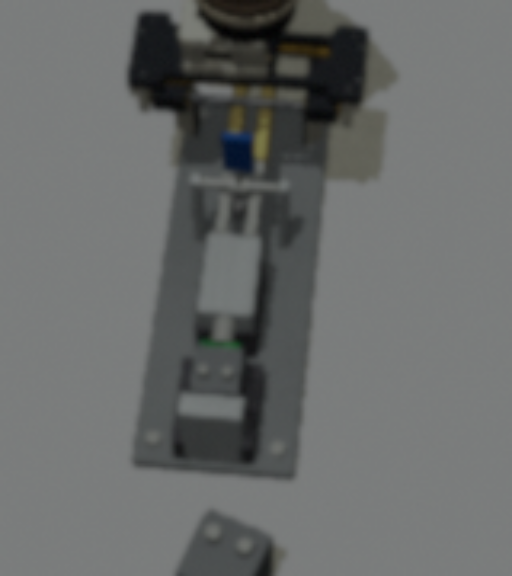

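View pics/wrist2.png

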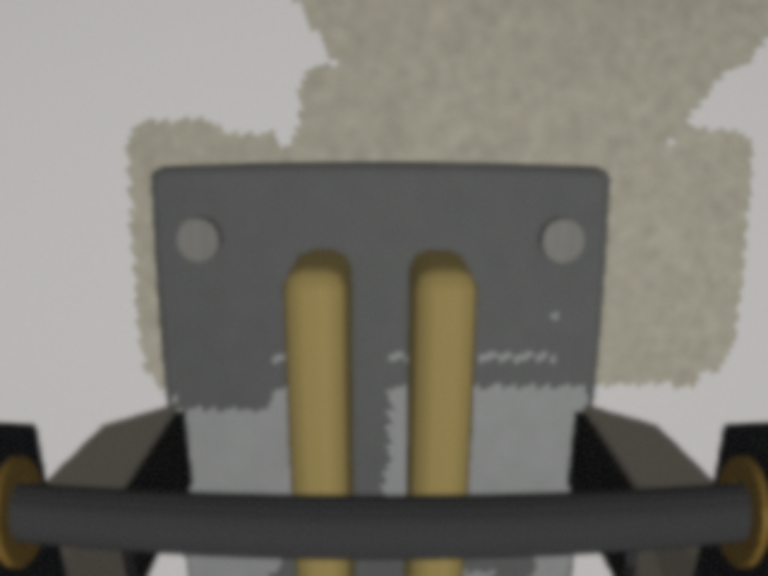

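The handles stay locked with hands off (yellow bars parallel at y ±12 mm) and the green cover shows only a thin line. Next I'll raise the tool and go round to the jaw side of the blue lever with closed fingers.

Call:
{"api": "servo_tool", "payload": {"plan": [[[0,0,2],[0,0,0]],[[0,0,5],[0,0,0]],[[0,0,9],[0,0,0]],[[0,0,13],[0,0,0]],[[0,0,16],[0,0,0]],[[0,0,17],[0,0,0]],[[0,0,17],[0,0,0]]]}}

```text
clock: 8.5
position: [0.4698, 0.0102, 0.2271]
ee_rot: [0.268, 1.552, -0.269]
force: [-0.7, -0.5, 0.0]
width: 1.001
```

Call:
{"api": "servo_tool", "payload": {"plan": [[[1,-0.4,0],[0,0,0]],[[3,-1.1,0],[0,0,0]],[[5,-1.8,0],[0,0,0]],[[7,-2.5,0],[0,0,0]],[[9,-3.2,0],[0,0,0]],[[10.2,-3.6,0],[0,0,0]],[[10.2,-3.6,0],[0,0,0]],[[10.2,-3.6,0],[0,0,0]],[[10.2,-3.6,0],[0,0,0]],[[10.2,-3.6,0],[0,0,0]]], "grip": 0, "squeeze": 5}}

```text
clock: 9.5
position: [0.5712, -0.0254, 0.2273]
ee_rot: [0.267, 1.552, -0.269]
force: [0.5, 0.5, 0.4]
width: 0.178
```

```bash
python3 - <<'E'
from goal import *
report([-.018,0.0005,.137])
for n,(a,b,c,d) in {"scene":(120,300,220,380),"wrist":(0,400,0,640)}.items():
    p=arm.get_image(n); k=1.2 if n=="wrist" else 3.2
    if n=="wrist": print(proj(p,P(o,yaw,[(-.045,0,.165)]),True))
    cv2.imwrite(f"pics/{n}3.png",cv2.resize(p["frame"][a:b,c:d],None,fx=k,fy=k))
E
```

```text
shift cm [-0.05 -0.06 -9.03] turn deg [0.09 0.12 0.  ]
t 9.5 tcp in press mm [-17.7   1.2 227.3] F press [0.27 0.65 0.42] w mm 16.34 q [ 0.43  0.43 -0.67  1.67  0.29  1.14  0.91]
[[314.25282308 175.75389228]]
```

View pics/scene3.png

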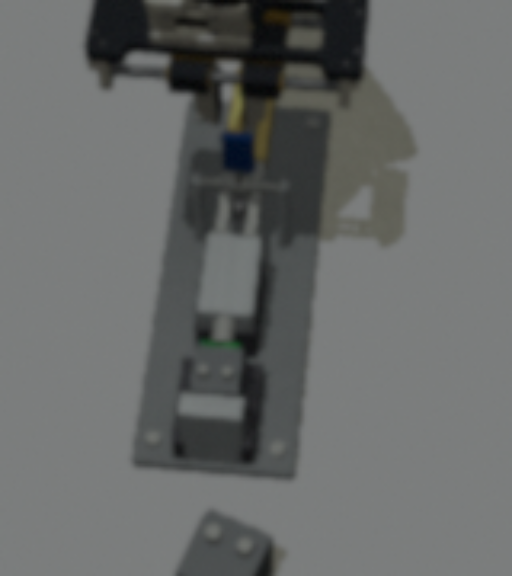

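View pics/wrist3.png

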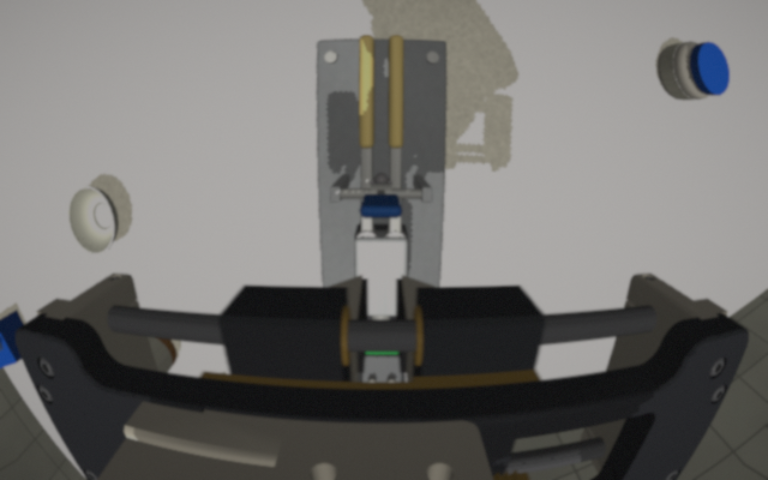

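Call:
{"api": "servo_tool", "payload": {"plan": [[[0,0,-2],[0,0,0]],[[0,0,-4],[0,0,0]],[[0,0,-6],[0,0,0]],[[0,0,-7.5],[0,0,0]],[[0,0,-8.6],[0,0,0]],[[0,0,-9],[0,0,0]],[[0,0,-9],[0,0,0]],[[0,0,-9],[0,0,0]]]}}

```text
clock: 10.4
position: [0.5719, -0.0254, 0.1381]
ee_rot: [0.268, 1.55, -0.269]
force: [0.3, -0.2, 0.9]
width: 0.006
```

```bash
python3 - <<'E'
from goal import *
report([-.030,0.0005,.137])
p=arm.get_image("wrist"); cv2.imwrite(f"pics/w4.png",cv2.resize(p["frame"][60:340,160:480],None,fx=2.4,fy=2.1))
E
```

```text
shift cm [-1.25  0.35 -0.11] turn deg [0.09 0.2  0.02]
t 10.4 tcp in press mm [-17.1   1.4 138.1] F press [ 0.41 -0.11  0.95] w mm 0.53 q [ 0.4   0.52 -0.63  1.77  0.37  0.96  0.85]
```

View pics/w4.png

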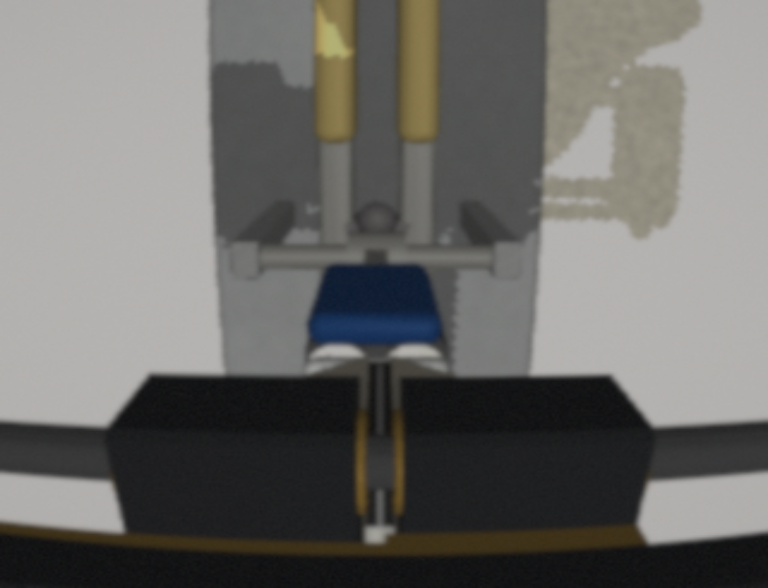

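The closed fingers are just on the jaw side of the blue paddle and the lever is still upright. I'll pull in small steps while watching the force.

Call:
{"api": "servo_tool", "payload": {"plan": [[[-0.3,0.1,0],[0,0,0]],[[-0.6,0.21,0],[0,0,0]],[[-0.9,0.31,0],[0,0,0]],[[-1.1,0.38,0],[0,0,0]],[[-1.3,0.45,0],[0,0,0]],[[-1.4,0.48,0],[0,0,0]],[[-1.4,0.48,0],[0,0,0]]]}}

```text
clock: 11.15
position: [0.5588, -0.0209, 0.1385]
ee_rot: [0.268, 1.548, -0.269]
force: [4.1, -0.9, -1.0]
width: 0.003
```

```bash
python3 -c "
from goal import *
report([-.04,0,.138])"
```

```text
shift cm [-0.89  0.18 -0.05] turn deg [0.09 0.31 0.04]
t 11.15 tcp in press mm [-31.    1.3 138.5] F press [ 4.18  0.52 -1.  ] w mm 0.25 q [ 0.4   0.5  -0.64  1.81  0.36  0.95  0.84]
```

Contact at 4 N. Continuing slowly.

Call:
{"api": "servo_tool", "payload": {"plan": [[[-0.1,0.04,0],[0,0,0]],[[-0.2,0.07,0],[0,0,0]],[[-0.3,0.1,0],[0,0,0]],[[-0.4,0.14,0],[0,0,0]],[[-0.5,0.17,0],[0,0,0]]]}}

```text
clock: 11.65
position: [0.5559, -0.0199, 0.1388]
ee_rot: [0.269, 1.544, -0.269]
force: [10.0, -2.8, -7.2]
width: 0.004
```

```bash
python3 - <<'E'
from goal import *
report([-.04,0,.138])
p=arm.get_image("wrist"); cv2.imwrite(f"pics/w5.png",cv2.resize(p["frame"][60:340,160:480],None,fx=2.4,fy=2.1))
E
```

```text
shift cm [-0.61  0.08 -0.08] turn deg [0.1  0.54 0.09]
t 11.65 tcp in press mm [-34.    1.2 138.8] F press [10.4   0.7  -7.15] w mm 0.41 q [ 0.4   0.49 -0.64  1.82  0.36  0.94  0.83]
```

View pics/w5.png

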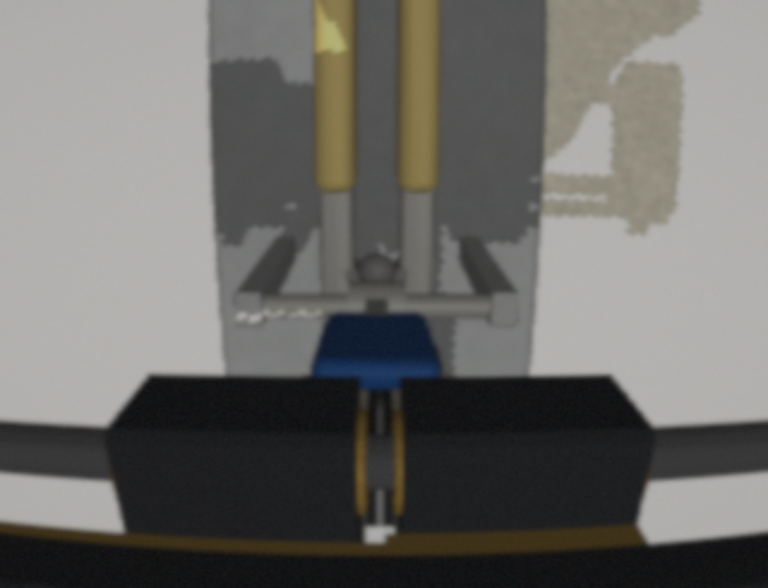

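Call:
{"api": "servo_tool", "payload": {"plan": [[[-0.5,0.17,0],[0,0,0]],[[-0.6,0.21,0],[0,0,0]],[[-0.7,0.24,0],[0,0,0]],[[-0.8,0.28,0],[0,0,0]]]}}

```text
clock: 12.1
position: [0.5475, -0.017, 0.1388]
ee_rot: [0.269, 1.545, -0.269]
force: [3.7, -0.8, -1.4]
width: 0.009
```

```bash
python3 -c "
from goal import *
report([-.04,0,.138])"
```

```text
shift cm [ 0.24 -0.21 -0.08] turn deg [0.1  0.5  0.08]
t 12.1 tcp in press mm [-42.9   1.2 138.8] F press [ 3.75  0.44 -1.39] w mm 0.8 q [ 0.4   0.48 -0.64  1.84  0.36  0.93  0.83]
```

The force dropped from 10 N to 4 N, so the lever has probably gone slack. I'll check the picture.

```bash
python3 - <<'E'
from goal import *
p=arm.get_image("wrist"); cv2.imwrite(f"pics/w6.png",cv2.resize(p["frame"][0:340,160:480],None,fx=2.3,fy=1.7))
report([-.04,0,.138])
E
```

```text
shift cm [ 0.25 -0.22 -0.07] turn deg [0.1  0.49 0.08]
t 12.15 tcp in press mm [-43.1   1.2 138.7] F press [ 3.1   0.59 -1.66] w mm 0.88 q [ 0.4   0.48 -0.64  1.84  0.36  0.93  0.83]
```

View pics/w6.png

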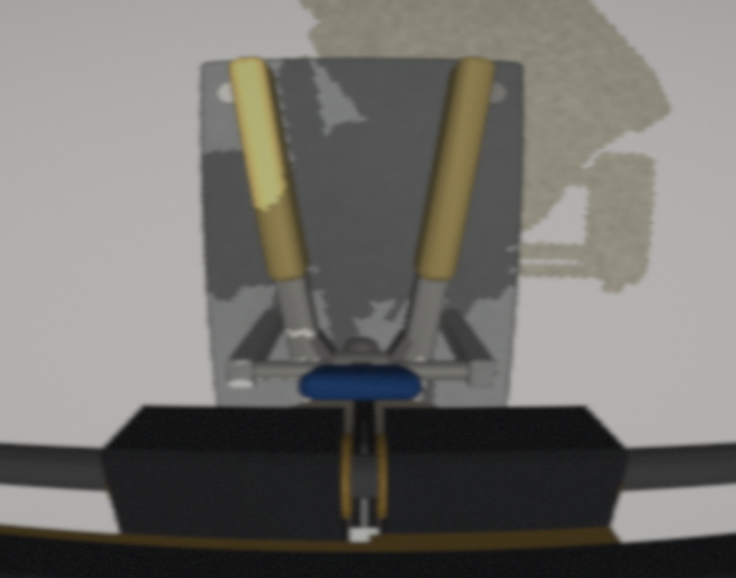

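The handles have sprung open with the lever still pulled. I'll back off towards +x, then go up.

Call:
{"api": "servo_tool", "payload": {"plan": [[[0.4,-0.14,0],[0,0,0]],[[0.9,-0.31,0],[0,0,0]],[[1.4,-0.48,0],[0,0,0]],[[1.9,-0.66,0],[0,0,0]],[[2.4,-0.84,0],[0,0,0]],[[2.4,-0.84,1],[0,0,0]],[[2.4,-0.84,4],[0,0,0]],[[2.4,-0.84,7],[0,0,0]],[[2.4,-0.84,10],[0,0,0]],[[2.4,-0.84,12],[0,0,0]],[[2.4,-0.84,12],[0,0,0]]]}}

```text
clock: 13.25
position: [0.5727, -0.0246, 0.2625]
ee_rot: [0.269, 1.54, -0.268]
force: [-0.0, 0.5, -0.9]
width: 0.004
```

Call:
{"api": "servo_tool", "payload": {"plan": [[[-2,0.5,1],[0,0,0]],[[-5,1,2],[0,0,0]],[[-8,2,3],[0,0,0]],[[-11,3,3],[0,0,0]],[[-13,4,3],[0,0,0]],[[-14,4,3],[0,0,0]],[[-14,4,3],[0,0,0]]]}}

```text
clock: 13.95
position: [0.4318, 0.015, 0.2925]
ee_rot: [0.268, 1.54, -0.269]
force: [-0.7, 0.7, -0.7]
width: 0.008
```

```bash
python3 - <<'E'
from goal import *
report([-.018,0.0005,.137])
p=arm.get_image("scene"); cv2.imwrite("pics/s7.png",cv2.resize(p["frame"][120:330,200:380],None,fx=2.8,fy=2.8))
u=proj(p,P(o,yaw,[(.1235,0,.097)]))[0]; print("nest",u,"crop",(u-[200,120])*2.8)
for x in arm.search_frame(p,"cell_center")[:3]: print(x["score"],x["at"],atz(p,x["at"],.085).round(4))
p=arm.get_image("top"); cv2.imwrite("pics/t7.png",cv2.resize(p["frame"][110:290,200:460],None,fx=3,fy=3))
E
```

```text
shift cm [ 13.89  -4.1  -15.55] turn deg [0.16 0.79 0.04]
t 13.95 tcp in press mm [-162.6   -7.4  292.5] F press [-0.9   0.45 -0.69] w mm 0.72 q [ 0.53  0.12 -0.75  1.87  0.1   1.17  0.98]
nest [287.20346461 234.11413623] crop [244.16970091 319.51958144]
0.87 [287.5, 296.3] [ 0.8549 -0.1084  0.085 ]
```

View pics/s7.png

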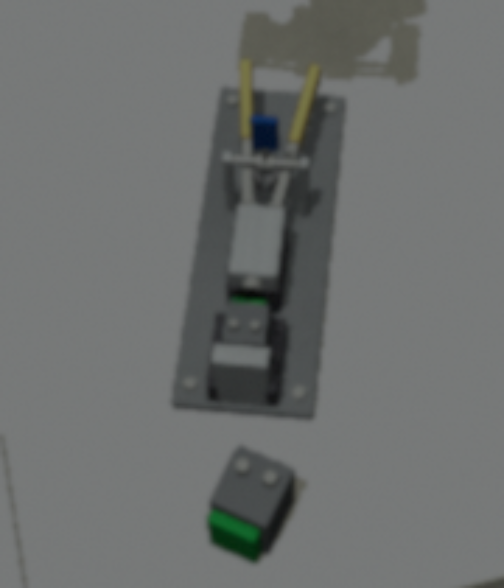

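View pics/t7.png

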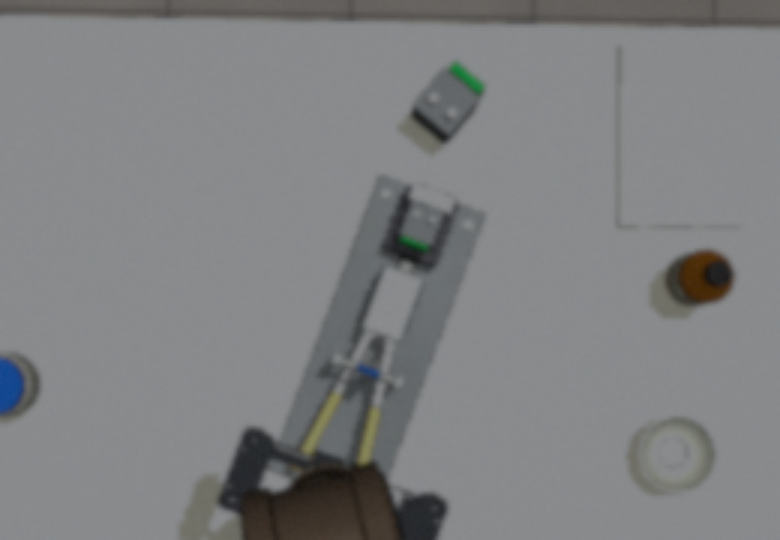

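Handles are open, the lever is upright and the cell is in its nest with a thin green cover line. The tool is well clear.

```bash
python3 -c "
from cell import arm
print(arm.sign_off()); print(arm.observe()['clock'])"
```

```text
the job is handed in; nothing more can be done
None
the job is handed in; nothing more can be done
```

I squeezed the cream handles closed and they went over centre and stayed locked with the hands off. I then pulled the blue lever with closed fingers until the handles sprang open, let it go, and handed the job in at about 14 s.

- **Squeeze:** the grip was set at 11, 14 and then 17 N, and the handles closed at 14 N (35.3 mm finger opening). They stayed closed while I opened the fingers and moved the arm away.
- **Release:** the pull on the paddle read about 10 N along the pull, about 13 N in all. These readings come only at the end of each move, so short peaks between them would not show.
- **Last pictures:** the handles are open, the lever is upright and the cell stands in its nest. The bottle and dish look unmoved; the jar was cut off at the edge of that last crop. The tool is clear at about 290 mm height.

**Not measured:**
- I judged the cover home only from the picture: its green strip is much thinner than before.
- On the last picture the network reported only the loose, larger look-alike cell, so I checked the nest cell's position by eye.
- The cameras disagreed by about 2 mm on the pliers' centre line; I settled that by contact forces while squeezing.

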